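# Swing in the deep saucepan's handle on the wax hotplate

## Task

Three empty pans stand in a row on the cold wax hotplate, and the handle of the deep saucepan sticks out sideways along the row, in the way of its neighbours. Swing that handle in until it points the same way as the other two pans' handles, square to the row and towards the robot. Leave the saucepan standing where it is on its own plate, leave the skillet and the milk pan alone, and let go.

Things in the scene. Friction and masses are not known exactly. Their poses are not given: they have to be found in the camera images.
- hotplate: Low dark steel hotplate bolted down, 230 x 600 mm and 26 mm high, with three round black plates (160 mm across) in a row along its y axis, 190 mm apart, their tops 30 mm above the table. Origin: centre of its underside. Its -x axis is square to the row and is the way the handles should point (roughly towards the robot).
- saucepan_middle (a point): Centre of the deep aluminium saucepan, on its upright axis and half-way up (50 mm above its underside). The pan is loose, about 0.45 kg, 104 mm across and 100 mm high, by far the deepest of the three and standing on any one of the plates. Its straight handle points along its own -x axis; z is up.
- saucepan_grip (a point): Grip point in the middle of the saucepan's dark wooden handle, 115 mm from the pan's upright axis along the pan's -x axis and 88 mm above the pan's underside. The handle is a level bar 100 mm long (65 to 165 mm from the pan's axis), 18 mm wide and 16 mm high, free underneath; it passes well above the neighbours' rims. Axes as for the pan. At the start the handle is turned 50 to 80 degrees aside towards the robot's left (+y).
- skillet: Wide shallow aluminium skillet, 150 mm across the rim, 38 mm high, 0.6 kg, loose on one of the plates. Origin: centre of its underside. Its wooden handle (100 mm long, 38 mm at the top, reaching 186 mm from the pan's axis) points along its own -x axis, already the right way. To be left alone.
- milk_pan: Small low aluminium milk pan with a pouring lip, 112 mm across, 45 mm high, 0.35 kg, loose on one of the plates. Origin: centre of its underside. Its wooden handle (100 mm long, 44 mm at the top, reaching 169 mm from the pan's axis) points along its own -x axis, already the right way. To be left alone.

How it is judged:
By the outcome, as a careful person would: the job done as asked, in the order asked, and still so for the second after the job is handed in, with the robot touching nothing.
It also fails if it takes over 40 s, if anything falls off the work surface, if the arm or the gripper's body presses on something with over 40 N, if the wrist force passes 120 N, or if a joint passes its speed limit or range.

## Robot

A 6-joint arm with a two-finger parallel gripper is mounted at the origin on the work surface. World frame = base frame: x ahead of the robot, y to its left, z up, the work surface at z = 0. Lengths are in m, angles in degrees, forces in N, time in s.
With the tool pointing down it reaches from about 0.375 to 0.75 m from the base axis. Payload 9 kg.
Tool frame: the origin (TCP) lies where the fingers leave the gripper's body, on its centre line; the fingertips stand 73 mm ahead of it and the grasp point (between the pads) lies 54 mm ahead of it (robot.tip_reach is the distance from the TCP to the fingertips, in m); z points along the fingers, y is the direction in which the jaws open and shut (so a half turn about z gives the same grasp; the last joint's range is limited). The gripper opens to 85 mm and grips with 20 to 120 N. Pads are 22 mm wide; open, the fingers measure 114 mm over their backs; the gripper's body (76 mm by 85 mm) begins 54 mm behind the grasp point. The pads swing forward as they close: fully open they stand 13 mm farther back than shut.
Start: joints at [-88.619, 5.964, 5.575, 89.605, 0, 77.527], TCP at [0.144, -0.583, 0.304] pointing down, gripper open.
Joint ranges: [-171.21, 171.21], [-48.23, 106.86], [-62.78, 66.21], [-105.2, 120.99], [-86.42, 89.51], [-180, 180]. Speed limits (degrees/s): [127.2, 127.2, 147.25, 180, 180, 180].

## Interface

Orientations are given as [roll, pitch, yaw] about the fixed x, y, z axes, in that order (R = Rz(yaw) Ry(pitch) Rx(roll)).
In Python, from plant import robot gives the robot as it stands. Calls block until the motion is done:
- robot.move_pose(position, orientation): joint-space move of the TCP to a pose.
- robot.line_to(position, vel=0.15, rotation=None, guard=None): straight line of the TCP; rotation=None keeps the orientation; vel is the mean speed in m/s. With guard (N) it stops when the force on the tool has changed by that much, and returns True; else False.
- robot.goto_joints(angles): joint-space move.
- robot.set_gripper(opening): finger opening in m; the grip force is fixed at half the most; returns when the fingers have stopped.
- robot.pause(seconds).
- robot.ik(position, orientation): joint angles nearest the present ones, or None.
- robot.observe(): the state.
- robot.grab_frame(name): name is "scene" or "top" or "wrist"; returns the picture (400x640x3 uint8, blue, green, red); there is no depth.
- robot.get_calibration(name): a dict with "vertical_fov" (degrees; the focal length in pixels is half the picture's height over the tangent of half this angle, whatever the lens; pixels are square), "cx", "cy" (the principal point, pixels), "rvec" (rotation vector, rad) and "tvec" (3), from world to camera coordinates, as OpenCV has them. Camera axes: x right, y down, z forward; pixel columns grow to the right and rows downward; lengths in m; the calibration is good to about 2 mm. A picture is of the moment at which its call begins: read the wrist's pose just before it. get_calibration takes no time and is no camera call; for the wrist camera it gives the pose at the moment of the call.
A pose or a line that the arm cannot do raises robot.IKError and nothing moves.
- robot.job_done(): hands the job in, once; it reports no verdict.
The state is a dict: "time": time; "q": joint angles; "qvel": joint speeds; "joint_torque": joint torques, N m; "tool_pos": TCP position; "tcp_rot": TCP orientation; "ft_force": force on the tool from outside, world axes, zero at the start; "torque": the same for the moment, N m; "gripper_width": finger opening in m.
Only numpy, scipy, OpenCV 4.12 (cv2) and the standard library are available. Lean on these libraries where they do the work, as an engineer would, in place of code of your own. Each camera call takes 0.05 s, during which the arm holds its last target. There are 200 camera calls.

## Working session

There is one attempt and no reset: what is moved stays moved. The work goes in short steps, each a Python script; the robot and the scene stay as the last script left them, time stands still between calls to the robot, and variables do not carry over. Pictures are saved under pics/ and viewed, about 8 in all and at most 12, crops included, and the job is handed in when it is done.

```bash
mkdir -p pics; ls; python3 - <<'E'
from plant import robot
import cv2
for n in("top","scene"):
    cv2.imwrite(f"pics/{n}0.png",robot.grab_frame(n)); print(n,robot.get_calibration(n))
print(robot.observe())
E
```

```text
pics
top {'vertical_fov': 50.82893726274697, 'cx': 323.8464548262182, 'cy': 200.40556499152495, 'rvec': array([ 2.18990829, -2.23123869,  0.04875493]), 'tvec': array([0.05636763, 0.56402279, 0.87332637])}
scene {'vertical_fov': 52.88088336090278, 'cx': 315.5363172656753, 'cy': 207.28749314049475, 'rvec': array([ 2.3290452 ,  0.62689415, -0.24275175]), 'tvec': array([-0.51641997, -0.11154862,  1.0250394 ])}
{'time': 0.1, 'q': array([-8.86209783e+01,  5.99452007e+00,  5.53173826e+00,  8.96064113e+01,
       -1.90915071e-04,  7.75259457e+01]), 'qvel': array([ 0.02420126, -0.06019262,  0.14907569, -0.00423847, -0.00679267,
        0.02640732]), 'joint_torque': array([ 6.56888617e-03, -5.58208609e+01,  5.04716277e+01,  1.31665380e-02,
       -3.69160844e-04,  3.82187227e-05]), 'tool_pos': array([ 0.143655  , -0.58231867,  0.30320911]), 'tcp_rot': array([-1.79932399e+02, -1.47591226e-02,  1.38530675e+01]), 'ft_force': array([-0.60813813,  0.87102985,  0.09560859]), 'torque': array([ 0.04334256, -0.02213344, -0.00920845]), 'gripper_width': 0.08534133151341282}
```

View pics/top0.png

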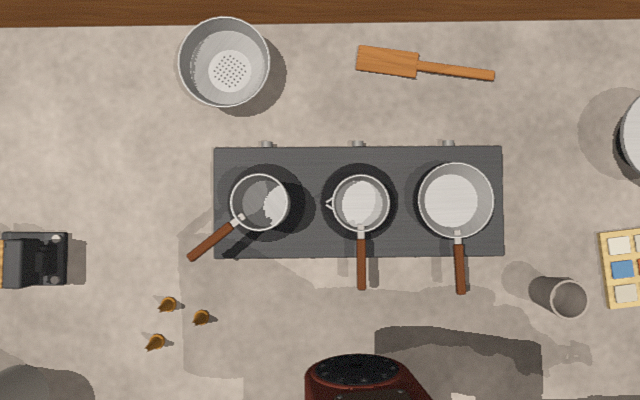

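View pics/scene0.png

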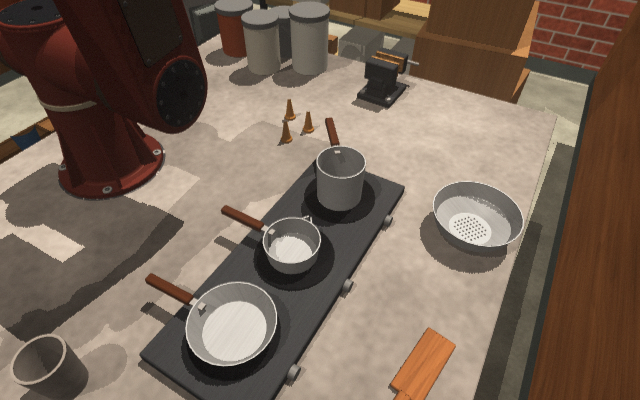

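The top view shows the saucepan on the left plate, with its rim centre near (259,202) and its handle running from (240,217) to (190,258). The milk pan is at (360,204) and the skillet at (456,200), both with handles pointing down towards the robot. Next I measure these.

```bash
cat >h.py <<'E'
import cv2,numpy as np
from plant import robot
def ray(n,px,z,c=None):
    c=c or robot.get_calibration(n)
    f=200/np.tan(np.radians(c["vertical_fov"]/2)); R=cv2.Rodrigues(np.array(c["rvec"]))[0]; o=-R.T@c["tvec"]
    px=np.atleast_2d(np.array(px,float)); d=np.c_[(px[:,0]-c["cx"])/f,(px[:,1]-c["cy"])/f,np.ones(len(px))]@R
    return o+d*((z-o[2])/d[:,2])[:,None]
def handles(im):
    h=cv2.cvtColor(im,cv2.COLOR_BGR2HSV)
    m=((h[...,0]<14)|(h[...,0]>172))&(h[...,1]>110)&(h[...,2]>40)
    m=cv2.morphologyEx(m.astype(np.uint8)*255,cv2.MORPH_OPEN,np.ones((3,3)))
    return m
def top():
    im=robot.grab_frame("top"); m=handles(im); m[:190]=0; m[305:]=0; m[:,:170]=0; m[:,510:]=0
    out=[]
    for c in cv2.findContours(m,cv2.RETR_EXTERNAL,cv2.CHAIN_APPROX_NONE)[0]:
        if cv2.contourArea(c)<250: continue
        mm=cv2.drawContours(np.zeros_like(m),[c],-1,255,-1); yx=np.argwhere(mm)
        out.append(yx[:,::-1])
    return im,sorted(out,key=lambda p:p[:,0].mean())
def axis(P):
    P=P[:,:2]; c=P.mean(0); d=np.linalg.svd(P-c,full_matrices=False)[2][0]; d=d if d[0]<0 else -d
    s=(P-c)@d; return c+d*(s.max()+s.min())/2,np.degrees(np.arctan2(-d[1],-d[0])),s.max()-s.min()
E
python3 - <<'E'
from h import *
im,hs=top()
for p,z in zip(hs,(.126,.076,.072)): print("handle",p.mean(0),axis(ray("top",p,z)))
# hotplate edge
hsv=cv2.cvtColor(im,cv2.COLOR_BGR2HSV); g=cv2.cvtColor(im,cv2.COLOR_BGR2GRAY)
# front/back edges by columns: strongest gradient
gy=cv2.Sobel(cv2.GaussianBlur(g,(3,3),0),cv2.CV_32F,0,1)
for a,b,cols,s in((140,155,list(range(285,340))+list(range(385,430)),-1),(245,262,list(range(275,345))+list(range(380,445))+list(range(475,495)),1)):
    pts=np.array([(x,a+np.argmax(s*gy[a:b,x])) for x in cols]); w=ray("top",pts,.026)
    k=np.polyfit(w[:,1],w[:,0],1)
    r=abs(w[:,0]-np.polyval(k,w[:,1])); k=np.polyfit(w[r<.003,1],w[r<.003,0],1)
    print("edge x at y=0",k[1],"tilt",np.degrees(np.arctan(k[0])),np.median(r), "x at .2",np.polyval(k,.2))
gx=cv2.Sobel(cv2.GaussianBlur(g,(3,3),0),cv2.CV_32F,1,0)
for a,b,s in((205,225,-1),(490,512,1)):
    rows=range(155,200); pts=np.array([(a+np.argmax(s*gx[y,a:b]),y) for y in rows]); w=ray("top",pts,.026)
    print("end",np.median(w,0),np.degrees(np.arctan(np.polyfit(w[:,0],w[:,1],1)[0])))
# rims
for nm,(x,y,r),z in(("sauce",(259,202,30),.13),("milk",(361,204,29),.075),("skil",(456,200,38),.068)):
    th=np.radians(np.arange(0,360,3)); P=[]
    gf=cv2.GaussianBlur(g,(3,3),0).astype(float)
    for t in th:
        rr=np.arange(r-6,r+7,.5); v=cv2.remap(gf.astype(np.float32),np.float32([x+rr*np.cos(t)]),np.float32([y+rr*np.sin(t)]),1)[0]
        i=np.argmin(np.diff(v)); P.append((x+rr[i]*np.cos(t),y+rr[i]*np.sin(t)))
    w=ray("top",P,z)[:,:2]
    for _ in range(5):
        s=np.linalg.lstsq(np.c_[2*w,np.ones(len(w))],(w**2).sum(1),rcond=None)[0]; R=np.sqrt(s[2]+s[0]**2+s[1]**2)
        e=abs(np.hypot(*(w-s[:2]).T)-R); w=w[e<max(.002,2*np.median(e))] 
    print(nm,s[:2],"D",2*R,len(w))
E
```

```text
handle [209.79429735 241.45213849] (array([0.49059427, 0.2548874 ]), np.float64(-52.37817189885363), np.float64(0.09657855362927469))
handle [361.01401869 263.03037383] (array([ 0.43886401, -0.02277213]), np.float64(-0.758777501559194), np.float64(0.09610657422794017))
handle [459.47228381 268.85809313] (array([ 0.42561344, -0.21435162]), np.float64(1.622316869910103), np.float64(0.09506572267583567))
edge x at y=0 0.6766115578917221 tilt 0.5117326203127905 0.00030983175896659443 x at .2 0.6783978892135352
edge x at y=0 0.4468991896065631 tilt 0.5361359960657458 0.0004893091060517163 x at .2 0.44877071190420437
end [0.61670182 0.27264069 0.026     ] -0.5904227400640643
end [ 0.6060396  -0.32503554  0.026     ] -2.0406140551447036
sauce [0.56084805 0.16525954] D 0.10381549221708575 115
milk [ 0.55688357 -0.02398576] D 0.11212746291435813 102
skil [ 0.55968016 -0.21199772] D 0.14909949419251098 115
```

Everything agrees with the given sizes: the plate is 229.7 x 598 mm at yaw -0.5°, the saucepan rim is 103.8 mm across, and the grip is 114 mm from the axis. The saucepan yaw is about -52°. I'll hover over the handle and check with the wrist camera.

```bash
python3 - <<'E'
from h import *
C=np.array([.5608,.1653]); psi=np.radians(-52.2); G=C-.115*np.array([np.cos(psi),np.sin(psi)])
for t in(-52.2,-.5):
    a=np.radians(t);g=C-.115*np.array([np.cos(a),np.sin(a)]); print(robot.ik([*g,.172],[180,0,t+180]))
robot.move_pose([*G,.27],[180,0,127.8]); robot.set_gripper(.06); robot.pause(.3)
c=robot.get_calibration("wrist"); im=robot.grab_frame("wrist"); cv2.imwrite("pics/w0.png",im)
m=handles(im); n,l,st,_=cv2.connectedComponentsWithStats(m)
for i in range(1,n):
    if st[i,4]>500:
        P=np.argwhere(l==i)[:,::-1]; print(st[i],axis(ray("wrist",P,.126,c)))
print(G); o=robot.observe(); print(o["time"],o["tool_pos"],o["tcp_rot"],o["q"],o["gripper_width"])
E
```

```text
[ 14.03627261  -1.1630495  -15.46840496  75.69464454   0.
  66.23627261]
[  4.65192265 -15.25368444 -28.31919807  76.93448637   0.
   5.15192265]
[ 308  150   22  118 2235] (array([0.49181601, 0.25678603]), np.float64(-53.18046316801968), np.float64(0.09703377638980677))
[0.49031569 0.25616783]
4.05 [0.49029437 0.25618523 0.26998098] [-1.79997745e+02 -1.02524254e-03  1.27802657e+02] [ 1.40386094e+01 -2.46926008e+00 -6.54130210e+00  8.59304351e+01
  2.95431924e-05  6.62359520e+01] 0.06012399938163867
```

View pics/w0.png

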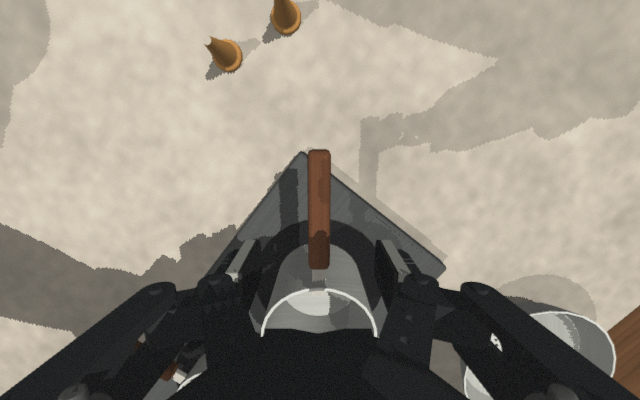

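The wrist view shows the handle running from (319,150) to (319,268), centred between the fingers. It agrees with the top view to 2 mm and 1°. I'll descend, grip and swing about the pan's axis.

```bash
python3 - <<'E'
from h import *
C=np.array([.5606,.1650]); a0,a1=-52.7,-.5
def g(t): a=np.radians(t); return C-.115*np.array([np.cos(a),np.sin(a)])
robot.line_to([*g(a0),.27],vel=.1,rotation=[180,0,a0+180])
print("contact",robot.line_to([*g(a0),.173],vel=.08,guard=12))
robot.set_gripper(0.0); o=robot.observe(); print(o["time"],o["gripper_width"],o["ft_force"],o["torque"])
if .014<o["gripper_width"]<.022:
    F=[]
    for t in np.linspace(a0,a1,10)[1:]:
        robot.line_to([*g(t),.173],vel=.03,rotation=[180,0,t+180]); o=robot.observe(); F.append(np.round(o["ft_force"],1))
    print(np.array(F)); print(o["time"],o["tool_pos"],o["tcp_rot"],o["gripper_width"])
im,_=top(); cv2.imwrite("pics/t1.png",im)
E
```

```text
contact False
6.1167 0.0171897912411572 [ 0.8090429  -0.39913019  2.21046008] [ 0.10670492 -0.09412154  0.07356035]
[[-1.8  4.2  4.2]
 [-0.2  4.6  5.2]
 [-0.9  5.1  6.3]
 [-0.9  4.7  5.3]
 [-1.5  4.4  6.1]
 [-1.4  4.3  5.8]
 [-1.5  3.7  6.3]
 [-2.2  4.8  6.6]
 [-3.   3.5  6.5]]
10.9917 [0.44540733 0.16622152 0.17310409] [ 1.79970236e+02 -4.62408319e-02  1.79433862e+02] 0.01701200741117935
```

View pics/t1.png

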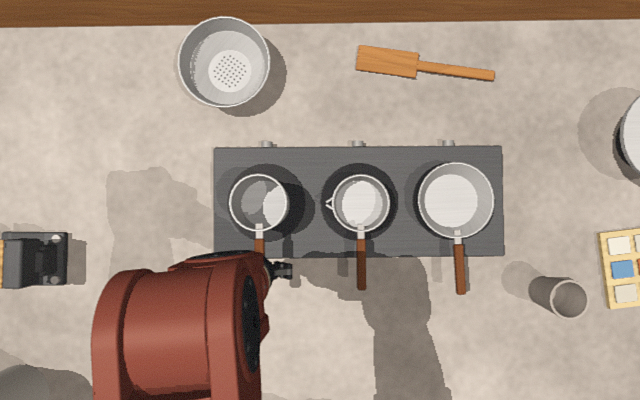

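The handle now points straight down the image at (259,245) and the pan is still at (259,202). I'll release, rise clear and check.

```bash
python3 - <<'E'
from h import *
robot.set_gripper(.05); p=robot.observe()["tool_pos"]
robot.line_to([p[0],p[1],.30],vel=.12)
q=np.array(robot.observe()["q"]); q[0]+=60; robot.goto_joints(q); robot.pause(.3)
im,hs=top(); cv2.imwrite("pics/t2.png",im)
for h,z in zip(hs,(.126,.076,.072)): print(h.mean(0),axis(ray("top",h,z)))
g=cv2.GaussianBlur(cv2.cvtColor(im,cv2.COLOR_BGR2GRAY),(3,3),0).astype(np.float32)
for nm,(x,y,r),z in(("sauce",(259,202,30),.13),("milk",(361,204,29),.075),("skil",(456,200,38),.068)):
    P=[]
    for t in np.radians(np.arange(0,360,3)):
        rr=np.arange(r-6,r+7,.5); v=cv2.remap(g,np.float32([x+rr*np.cos(t)]),np.float32([y+rr*np.sin(t)]),1)[0]
        i=np.argmin(np.diff(v)); P.append((x+rr[i]*np.cos(t),y+rr[i]*np.sin(t)))
    w=ray("top",P,z)[:,:2]
    for _ in range(5):
        s=np.linalg.lstsq(np.c_[2*w,np.ones(len(w))],(w**2).sum(1),rcond=None)[0]; R=np.sqrt(s[2]+s[0]**2+s[1]**2)
        e=abs(np.hypot(*(w-s[:2]).T)-R); w=w[e<max(.002,2*np.median(e))]
    print(nm,s[:2],"D",2*R)
print(robot.observe()["time"])
E
```

```text
[259.27682403 264.70815451] (array([0.44590353, 0.16595298]), np.float64(0.1570237525306132), np.float64(0.09552782862943979))
[361.04398148 263.40509259] (array([ 0.43886999, -0.02283045]), np.float64(-0.40017611479455856), np.float64(0.09618418137038642))
[459.47356322 268.46206897] (array([ 0.42555438, -0.21440066]), np.float64(1.7806408059493897), np.float64(0.09497801132497519))
sauce [0.56025538 0.16698009] D 0.10385222688346823
milk [ 0.55689481 -0.02398696] D 0.11215805565800271
skil [ 0.55970518 -0.21203043] D 0.149046061381391
14.75
```

View pics/t2.png

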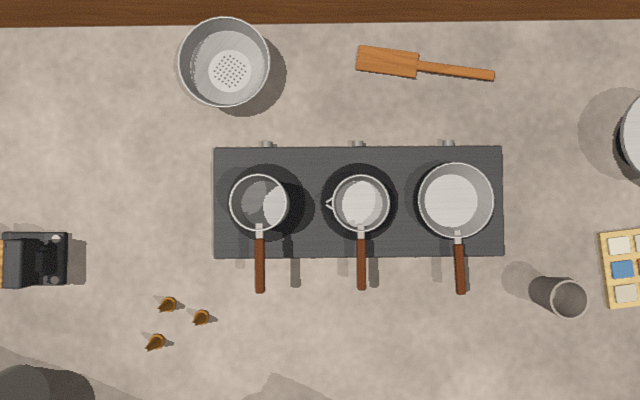

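The saucepan's handle is square to the row, within about 1°. The pan's centre moved less than 2 mm and the neighbours have not moved. I'm handing in.

```bash
python3 -c "
from plant import robot
robot.job_done()"
```

```text
the job is handed in; nothing more can be done
```

I gripped the saucepan's handle and swung it about 52° around the pan's own axis. Then I let go, moved the arm clear and handed the job in at about 15 s on the robot's clock.

**Last checks, top camera after release:**
- **Handle:** its yaw is +0.2° against the hotplate's -0.5°, so it is square to the row within about 1°. The line from pan centre to grip gives +0.5°, which agrees.
- **Saucepan position:** its centre moved about 1.8 mm, and it still stands on its own plate.
- **Skillet and milk pan:** both measured within 0.1 mm of where they started.
- **Forces:** the wrist readings I took during the swing stayed under 9 N.

No check failed. Before the grasp, the top and wrist cameras differed by about 2 mm and 1° on the handle's pose, so I used values between them. I took no picture after the hand-in.

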